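# Lids onto their wooden boxes

## Task

The four lids for these little wooden boxes have been piled up after sanding: take the pile apart and put each lid on the box of its own shape, lying flat on the walls with its edges in line with the box. Leave the boxes standing where they are.

Things in the scene. Friction and masses are not known exactly. Their poses are not given: they have to be found in the camera images.
- lid_rect_mid (a point): The rectangular lid: a flat solid slab of pale wood with a dark-stained edge, 145 long (x) x 62 wide (y) mm, 20 mm thick, about 110 g, loose. At the start: bottom of the stack. This point is its centre, half-way up (10 mm above its underside); z is up, x runs along its length.
- lid_oval_mid (a point): The oval (straight sides, half-round ends) lid: a flat solid slab of pale wood with a dark-stained edge, 108 long (x) x 58 wide (y) mm, 20 mm thick, about 70 g, loose. At the start: second from the bottom, on the rectangular lid. This point is its centre, half-way up (10 mm above its underside); z is up, x runs along its length.
- lid_round_mid (a point): The round lid: a flat solid slab of pale wood with a dark-stained edge, diameter 60 mm, 20 mm thick, about 40 g, loose. At the start: third from the bottom, on the oval lid. This point is its centre, half-way up (10 mm above its underside); z is up; its turn does not matter.
- lid_square_mid (a point): The small square lid: a flat solid slab of pale wood with a dark-stained edge, 40 x 40 mm, 20 mm thick, about 25 g, loose. At the start: top of the stack, on the round lid. This point is its centre, half-way up (10 mm above its underside); z is up, x and y are square to its edges.
- box_rect_rim (a point): The rectangular box: an open wooden box, of redder wood than the lids, outside 145 long (x) x 62 wide (y) mm, 45 mm high, walls 10 mm, empty, about 300 g, standing loose on the bench. Its outline is that of the rectangular lid. This point is the middle of its open mouth, level with the top of its walls; z is up, x runs along its length.
- box_oval_rim (a point): The oval (straight sides, half-round ends) box: an open wooden box, of redder wood than the lids, outside 108 long (x) x 58 wide (y) mm, 55 mm high, walls 10 mm, empty, about 240 g, standing loose on the bench. Its outline is that of the oval lid. This point is the middle of its open mouth, level with the top of its walls; z is up, x runs along its length.
- box_round_rim (a point): The round box: an open wooden box, of redder wood than the lids, outside diameter 60 mm, 60 mm high, walls 10 mm, empty, about 180 g, standing loose on the bench. Its outline is that of the round lid. This point is the middle of its open mouth, level with the top of its walls; z is up.
- box_square_rim (a point): The small square box: an open wooden box, of redder wood than the lids, outside 40 x 40 mm, 50 mm high, walls 10 mm, empty, about 140 g, standing loose on the bench. Its outline is that of the small square lid. This point is the middle of its open mouth, level with the top of its walls; z is up, x and y are square to its walls.
Not all that is in view belongs to the job. What is shaped like the part that bears lid_round_mid but purple is not meant. What is shaped like the part that bears box_square_rim but green is not meant.

How it is judged:
By the outcome, as a careful person would: the job done as asked, in the order asked, and still so for the second after the job is handed in, with the robot touching nothing.
It also fails if it takes over 122 s, if anything falls off the work surface, if the arm or the gripper's body presses on something with over 40 N, if the wrist force passes 120 N, or if a joint passes its speed limit or range.

## Robot

A 6-joint arm with a two-finger parallel gripper is mounted at the origin on the work surface. World frame = base frame: x ahead of the robot, y to its left, z up, the work surface at z = 0. Lengths are in m, angles in rad, forces in N, time in s.
With the tool pointing down it reaches from about 0.25 to 0.725 m from the base axis. Payload 4 kg.
Tool frame: the origin (TCP) lies on the centre line of the jaws, within the pads' length; the fingertips stand 22 mm ahead of it and the grasp point (between the pads) lies 3 mm ahead of it; z points along the fingers, y is the line along which they close (so a half turn about z gives the same grasp; the last joint's range is limited). The gripper opens to 85 mm and grips with 20 to 120 N. Pads are 22 mm wide; open, the fingers measure 114 mm over their backs; the gripper's body (76 mm by 85 mm) begins 54 mm behind the grasp point. The pads swing forward as they close: fully open they stand 13 mm farther back than shut.
Start: joints at [-1.331, 0.241, 0.005, 1.335, 0, 1.571], TCP at [0.119, -0.486, 0.253] pointing down, gripper open.
Joint ranges: [-2.72, 2.72], [-1.05, 1.87], [-1.09, 1.28], [-1.99, 2.15], [-1.42, 1.44], [-3.14, 3.14]. Speed limits (rad/s): [2.79, 2.79, 3.14, 3.14, 3.14, 3.14].

## Interface

Orientations are given as a unit quaternion [x, y, z, w].
In Python, from workcell import bot gives the robot as it stands.
- The arm moves only by the shell command python3 -m inch 'ROWS'. ROWS is JSON, one flat list of numbers, 7 for each row, row after row: the shift along the world's x, y, z in mm, then the turn, a rotation vector about the world's x, y, z in rad, then the opening in per cent of the stroke, from 0 (shut) to 100 (fully open). A call has 1 to 8 rows; each row is the pose to reach, as a shift and turn from the pose commanded when the call began; what a row does not reach only later rows make up. A row lasts 1/12 s, in which the tool goes at most 41.7 mm and 7.16 degrees, less where a joint would pass 70% of its speed; a pose out of reach is approached as far as the arm can. A call with a gripper value outside its range is refused whole. The fingers move at their own pace and stop on an object; the grip force is fixed at half the most. Time passes only in rows, so rows that repeat a pose let the fingers close. It gives the time, the measured TCP pose, the force, the opening and the grip force at its end, in the units of the state.
- bot.get_obs(): the state, without advancing time (a new reading comes with each control period).
- bot.camera(name): name is "side" or "top"; returns the picture (400x640x3 uint8, blue, green, red); there is no depth.
- bot.camera_info(name): a dict with "intrinsics" (3x3 intrinsics, pixels), "camera_from_world" (4x4, takes a point from world to camera coordinates). Camera axes: x right, y down, z forward; pixel columns grow to the right and rows downward; lengths in m; the calibration is good to about 2 mm. A picture is of the moment at which its call begins. camera_info takes no time and is no camera call.
- bot.job_done(): hands the job in; it is judged then, once.
Trained networks look in the newest picture that a camera, given by its name, has taken for a name from the list of things; names that differ only in an ending like _2 or _b are one class to them, and where a whole thing is asked for, a point or a joint stands for the part that bears it (a point fixed in the world has none). Each returns a list of dicts, best first, with "confidence" (0 to 1); they miss things now and then, are a little off and sometimes report something else, mostly with a low value. They report only what shows in the picture. A call takes as long as a camera call. They do not tell look-alikes from the thing itself.
- bot.silhouettes(camera, target): "mask" (400x640 bool, what is visible of it) and "uv" ([column, row] in pixels, amid what is visible of it).
- bot.spot_point(camera, target): "uv" ([column, row] in pixels: a listed point, or the origin of a listed thing).
The state is a dict: "clock": time; "joint_pos": joint angles; "joint_vel": joint speeds; "tau": joint torques, N m; "eef_pos": TCP position; "tool_rot": TCP orientation; "ft_force": force on the tool from outside, world axes, zero at the start; "ft_torque": the same for the moment, N m; "grip_width": finger opening in m; "grasp_force": force on a finger pad.
Only numpy, scipy, OpenCV 4.12 (cv2) and the standard library are available. Lean on these libraries where they do the work, as an engineer would, in place of code of your own. Each camera call takes 0.05 s, during which the arm holds its last target. There are 200 camera calls.

## Working session

There is one attempt and no reset: what is moved stays moved. The work goes in short steps, Python scripts to look and compute and a shell command to move; the robot and the scene stay as the last step left them, time stands still between calls to the robot, and variables do not carry over. Pictures are saved under pics/ and viewed, at most 15 in all, crops included, and the job is handed in when it is done.

```bash
mkdir -p pics; ls
python3 - <<'E'
from workcell import bot
import cv2,numpy as np
for c in("top","side"):
    cv2.imwrite(f"pics/{c}0.png",bot.camera(c))
    i=bot.camera_info(c);print(c,np.round(i["intrinsics"],1).tolist(),np.round(i["camera_from_world"],4).tolist())
    for n in ["lid_rect_mid","lid_oval_mid","lid_round_mid","lid_square_mid","box_rect_rim","box_oval_rim","box_round_rim","box_square_rim"]:
        print(n,[(np.round(d["uv"],1).tolist(),round(d["confidence"],2)) for d in bot.spot_point(c,n)])
o=bot.get_obs();print(o["clock"],o["eef_pos"],o["tool_rot"],o["grip_width"])
E
```

```text
pics
top [[369.7, 0.0, 315.2], [0.0, 369.7, 202.5], [0.0, 0.0, 1.0]] [[-0.0111, -0.9998, -0.019, -0.0489], [-0.9986, 0.0121, -0.0508, 0.4682], [0.051, 0.0184, -0.9985, 0.9165], [0.0, 0.0, 0.0, 1.0]]
lid_rect_mid [([418.1, 214.6], 0.73), ([291.4, 193.3], 0.66)]
lid_oval_mid [([423.7, 214.8], 0.63)]
lid_round_mid [([417.0, 283.2], 0.76), ([427.0, 211.3], 0.75), ([479.7, 213.7], 0.69)]
lid_square_mid [([427.0, 215.0], 0.84)]
box_rect_rim [([291.0, 197.1], 0.98)]
box_oval_rim [([368.3, 127.9], 0.79)]
box_round_rim [([153.3, 213.5], 0.97)]
box_square_rim [([205.5, 123.8], 0.81), ([168.6, 123.4], 0.72)]
side [[472.8, 0.0, 314.7], [0.0, 472.8, 195.9], [0.0, 0.0, 1.0]] [[-0.857, -0.5149, 0.0215, 0.3605], [-0.3426, 0.538, -0.7702, 0.2571], [0.385, -0.6674, -0.6375, 1.061], [0.0, 0.0, 0.0, 1.0]]
lid_rect_mid [([360.3, 173.5], 0.64)]
lid_oval_mid [([367.1, 167.0], 0.65)]
lid_round_mid [([417.2, 193.0], 0.78), ([388.4, 149.5], 0.73), ([366.9, 161.5], 0.57)]
lid_square_mid [([367.3, 159.5], 0.5)]
box_rect_rim [([294.4, 216.8], 0.81)]
box_oval_rim [([280.2, 158.8], 0.74)]
box_round_rim [([224.5, 311.8], 0.83)]
box_square_rim [([184.2, 242.2], 0.9), ([155.7, 264.1], 0.79), ([367.5, 158.9], 0.35)]
0.9 [ 0.11874784 -0.48567274  0.25333628] [9.92821245e-01 1.19607593e-01 1.49190589e-06 5.32709854e-06] 0.08546187112430845
```

View pics/top0.png

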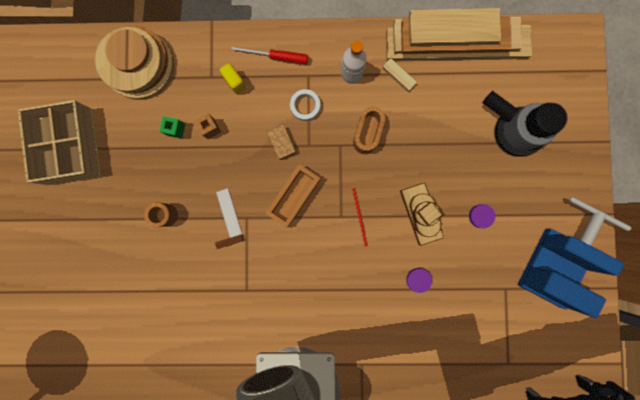

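View pics/side0.png

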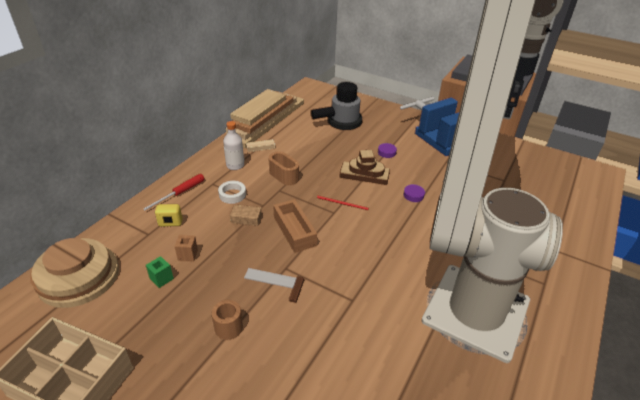

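```bash
cat > h.py <<'E'
from workcell import bot
import cv2,numpy as np
from scipy.optimize import minimize
DIM=dict(rect=(.145,.062,.045),oval=(.108,.058,.055),round=(.06,.06,.06),square=(.04,.04,.05))
def outline(s):
    l,w,_=DIM[s]
    if s in("rect","square"): return np.array([[l,w],[-l,w],[-l,-w],[l,-w]])/2
    a=np.linspace(0,2*np.pi,60);p=w/2*np.c_[np.cos(a),np.sin(a)];p[:,0]+=np.sign(np.cos(a))*(l-w)/2;return p
def proj(c,P):
    i=bot.camera_info(c);T=np.array(i["camera_from_world"]);q=(P@T[:3,:3].T+T[:3,3])@np.array(i["intrinsics"]).T
    return q[:,:2]/q[:,2:]
def ray(c,uv,z):
    i=bot.camera_info(c);T=np.array(i["camera_from_world"]);d=T[:3,:3].T@np.linalg.inv(i["intrinsics"])@[*uv,1];o=-T[:3,:3].T@T[:3,3]
    return o+d*(z-o[2])/d[2]
def model(c,s,p,z0,z1,k=4):
    x,y,t=p;o=outline(s)@np.array([[np.cos(t),np.sin(t)],[-np.sin(t),np.cos(t)]])+[x,y]
    P=np.vstack([np.c_[o,np.full(len(o),z)] for z in(z0,z1)]);h=cv2.convexHull(proj(c,P).astype(np.float32))
    m=np.zeros((400*k,640*k),np.uint8);cv2.fillPoly(m,[np.round((h+.5)*k-.5).astype(np.int32)],1)
    return m.astype(bool)
def fit(c,s,mask,z0,z1,p0,occ=None,k=4):
    M=cv2.resize(mask.astype(np.uint8),None,fx=k,fy=k,interpolation=cv2.INTER_NEAREST).astype(bool)
    def f(p):
        m=model(c,s,p,z0,z1,k)
        if occ is not None:m=m&~occ
        return 1-(m&M).sum()/(m|M).sum()
    best=None
    for t in ([0] if s=="round" else np.arange(0,np.pi/(2 if s=="square" else 1),np.pi/8)):
        q=np.array([*p0[:2],t]);r=minimize(f,q,method="Nelder-Mead",options=dict(initial_simplex=[q,q+[.008,0,0],q+[0,.008,0],q+[0,0,.25]],maxiter=70,xatol=1e-4,fatol=1e-4))
        if best is None or r.fun<best.fun:best=r
    return best
def mask(c,t,near):
    L=bot.silhouettes(c,t)
    return min(L,key=lambda d:np.hypot(*(np.array(d["uv"])-near)))["mask"] if L else None
E
cat > m.py <<'E'
from h import *
for c in("top","side"): bot.camera(c)
near=dict(top=dict(rect=(291,195),oval=(368,128),round=(157,213),square=(207,124)),side=dict(rect=(294,220),oval=(280,165),round=(226,315),square=(185,245)))
for s in DIM:
    for c in near:
        m=mask(c,f"box_{s}_rim",near[c][s]);h=DIM[s][2]
        if m is None: print(s,c,"none");continue
        r=fit(c,s,m,0,h,ray(c,near[c][s],h/2));print("box",s,c,(r.x*1000).round(1),"iou",round(1-r.fun,3))
for c,n in(("top",(423,214)),("side",(366,165))):
    occ=None
    for j,s in enumerate(["square","round","oval","rect"]):
        z0=.06-.02*j;m=mask(c,f"lid_{s}_mid",n)
        if m is None: print(s,c,"none");continue
        r=fit(c,s,m,z0,z0+.02,ray(c,n,z0+.01),occ);print("lid",s,c,(r.x*1000).round(1),"iou",round(1-r.fun,3))
        mm=model(c,s,r.x,z0,z0+.02);occ=mm if occ is None else occ|mm
a=bot.camera("top");cv2.imwrite("pics/c1.png",np.hstack([cv2.resize(a[y:y+75,x:x+75],(400,400),interpolation=2) for x,y in((150,90),(385,175))]))
E
python3 m.py
```

```text
box rect top [4.8380e+02 1.0000e-01 2.5463e+03] iou 0.966
box rect side [ 483.8    0.8 -601. ] iou 0.969
box oval top [ 644.2 -189.1 2846.4] iou 0.956
box oval side [ 645.5 -187.9 2885.5] iou 0.963
box round top [441.1 325.6 456.2] iou 0.939
box round side [441.2 326.  -40.4] iou 0.956
box square top [ 661.3  213.  2076.2] iou 0.935
box square side [661.2 212.1 496.8] iou 0.938
lid square top [ 436.8 -320.4  619.5] iou 0.919
lid round top [ 436.9 -321.   139.9] iou 0.732
lid oval top [ 436.  -314.7 1460. ] iou 0.011
lid rect top [ 436.7 -317.9  310.7] iou 0.505
lid square side [ 436.7 -319.7  613.7] iou 0.891
lid round side [ 376.6 -275.5   56.4] iou 0.303
lid oval side [ 433.8 -320.8 3370.1] iou 0.435
lid rect side [ 437.3 -315.5  315.2] iou 0.541
```

View pics/c1.png

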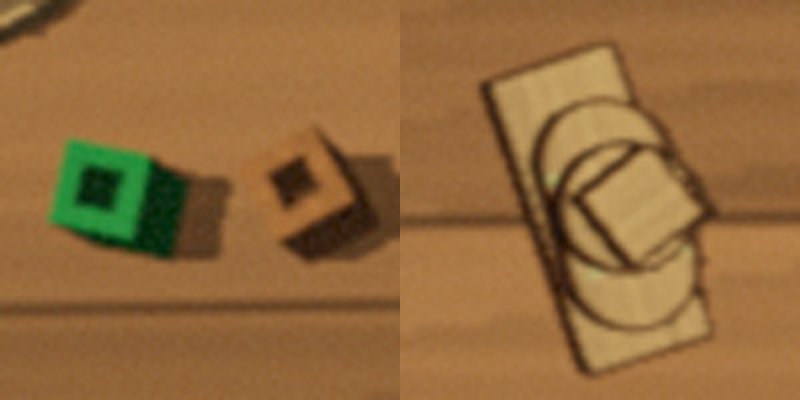

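The brown square box at (208,124) is the one meant, since the green one at (172,126) is excluded. The pale pile is at (423,214), and the purple discs at (419,280) and (482,215) are excluded too. Moving to the square lid now.

```bash
python3 -m inch '[318,166,-60,0,0,0.377,100, 318,166,-60,0,0,0.377,100, 318,166,-60,0,0,0.377,100, 318,166,-60,0,0,0.377,100, 318,166,-60,0,0,0.377,100, 318,166,-60,0,0,0.377,100, 318,166,-60,0,0,0.377,100, 318,166,-60,0,0,0.377,100]'; python3 -m inch '[0,0,0,0,0,0,100, 0,0,0,0,0,0,100, 0,0,0,0,0,0,100]'
```

```text
clock: 2.52
eef_pos: [0.4118, -0.3323, 0.1982]
tool_rot: [0.953, 0.304, 0.0, 0.0]
ft_force: [0.3, -1.0, 0.4]
grip_width: 0.0855
grasp_force: 0.0
clock: 2.77
eef_pos: [0.4101, -0.3333, 0.1981]
tool_rot: [0.953, 0.304, -0.0, -0.0]
ft_force: [-0.4, -0.5, 0.9]
grip_width: 0.0855
grasp_force: 0.0
```

```bash
python3 -m inch '[26.7,13.3,-60,0,0,0,100, 26.7,13.3,-80,0,0,0,100, 26.7,13.3,-100,0,0,0,100, 26.7,13.3,-115,0,0,0,100, 26.7,13.3,-115,0,0,0,100, 26.7,13.3,-115,0,0,0,100]'
```

```text
clock: 3.27
eef_pos: [0.4354, -0.321, 0.0832]
tool_rot: [0.953, 0.302, -0.001, -0.001]
ft_force: [0.6, -0.2, 0.8]
grip_width: 0.0852
grasp_force: 0.0
```

```bash
python3 -m inch '[0,0,0,0,0,0,30, 0,0,0,0,0,0,30, 0,0,0,0,0,0,30, 0,0,0,0,0,0,30, 0,0,0,0,0,0,30, 0,0,0,0,0,0,30]'
```

```text
clock: 3.77
eef_pos: [0.4378, -0.3211, 0.085]
tool_rot: [0.953, 0.303, 0.001, 0.001]
ft_force: [-0.5, 0.0, 6.0]
grip_width: 0.0387
grasp_force: 63.1
```

```bash
python3 -m inch '[0,0,30,0,0,0,30, 0,0,70,0,0,0,30, 0,0,100,0,0,0,30, 224.4,532.5,100,0,0,-0.115,30, 224.4,532.5,100,0,0,-0.115,30, 224.4,532.5,100,0,0,-0.115,30, 224.4,532.5,100,0,0,-0.115,30, 224.4,532.5,100,0,0,-0.115,30]'; python3 -m inch '[0,0,0,0,0,0,30, 0,0,0,0,0,0,30]'
python3 - <<'E'
from h import *
cv2.imwrite("pics/t2.png",bot.camera("top")[130:330,300:560].repeat(3,0).repeat(3,1))
n=(423,214);occ=None
for j,s in enumerate(["round","oval","rect"]):
    z0=.04-.02*j;m=mask("top",f"lid_{s}_mid",n)
    if m is None: print(s,"none");continue
    r=fit("top",s,m,z0,z0+.02,ray("top",n,z0+.01),occ);print("lid",s,(r.x*1000).round(1),"iou",round(1-r.fun,3))
    mm=model("top",s,r.x,z0,z0+.02);occ=mm if occ is None else occ|mm
E
```

```text
clock: 4.43
eef_pos: [0.5175, -0.1281, 0.1838]
tool_rot: [0.969, 0.248, 0.0, 0.0]
ft_force: [1.0, -0.1, -0.4]
grip_width: 0.0387
grasp_force: 62.4
clock: 4.6
eef_pos: [0.5179, -0.1274, 0.1834]
tool_rot: [0.968, 0.251, 0.0, 0.0]
ft_force: [-0.6, -0.3, -0.5]
grip_width: 0.0388
grasp_force: 62.4
lid round [ 437.  -319.7   46.9] iou 0.886
oval none
lid rect [ 438.1 -326.2  249.8] iou 0.223
```

View pics/t2.png

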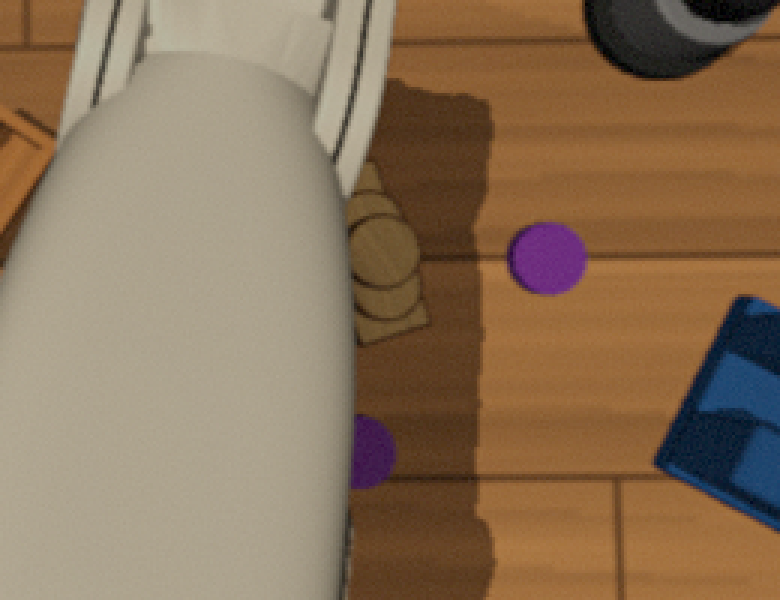

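The square lid is in the gripper and the rest of the pile is undisturbed. The round lid is now on top at about crop (384,250). Carrying on to the square box.

```bash
python3 -m inch '[143.5,340.2,0,0,0,0,30, 143.5,340.2,0,0,0,0,30, 143.5,340.2,0,0,0,0,30, 143.5,340.2,0,0,0,0,30, 143.5,340.2,0,0,0,0,30, 143.5,340.2,0,0,0,0,30, 143.5,340.2,0,0,0,0,30, 143.5,340.2,0,0,0,0,30]'; python3 -m inch '[0,0,0,0,0,0,30, 0,0,0,0,0,0,30, 0,0,0,0,0,0,30]'
python3 - <<'E'
from h import *
print(bot.get_obs()["eef_pos"],bot.get_obs()["tool_rot"])
bot.camera("side");bot.camera("top")
for c in("side","top"):
    for d in bot.silhouettes(c,"lid_square_mid"):
        p=ray(c,d["uv"],.17)
        r=fit(c,"square",d["mask"],.16,.18,p);print(c,d["confidence"],d["uv"],(r.x*1000).round(1),1-r.fun)
E
```

```text
clock: 5.47
eef_pos: [0.6477, 0.177, 0.1833]
tool_rot: [0.969, 0.247, -0.0, 0.0]
ft_force: [0.2, -0.5, -0.9]
grip_width: 0.0384
grasp_force: 62.4
clock: 5.72
eef_pos: [0.6467, 0.1756, 0.1826]
tool_rot: [0.969, 0.247, -0.001, 0.0]
ft_force: [-0.2, -0.4, -0.6]
grip_width: 0.0385
grasp_force: 62.4
[0.64665576 0.17562588 0.18263659] [ 9.68898332e-01  2.47457662e-01 -7.95674978e-04  3.07707651e-04]
side 0.67 [199.0, 196.1] [629.4 164.7 807.5] 0.3325635103926097
top 0.7 [203.8, 121.5] [642.1 175.7 824.5] 0.7567800258286699
```

```bash
python3 -m inch '[14,36.2,-20,0,0,0,30, 14,36.2,-50,0,0,0,30, 14,36.2,-80,0,0,0,30, 14,36.2,-95,0,0,0,30, 14,36.2,-100,0,0,0,30, 14,36.2,-104,0,0,0,30, 14,36.2,-104,0,0,0,30]'
python3 - <<'E'
from workcell import bot
import cv2
print(bot.get_obs()["eef_pos"])
a=bot.camera("side")[180:280,120:240].repeat(6,0).repeat(6,1);cv2.imwrite("pics/s3.png",a)
print(bot.get_obs()["eef_pos"])
E
```

```text
clock: 6.5
eef_pos: [0.6611, 0.2127, 0.0798]
tool_rot: [0.969, 0.248, 0.0, -0.0]
ft_force: [0.2, 0.4, -0.7]
grip_width: 0.0384
grasp_force: 62.4
[0.66108353 0.21270559 0.07982954]
[0.66161877 0.21302312 0.08085524]
```

View pics/s3.png

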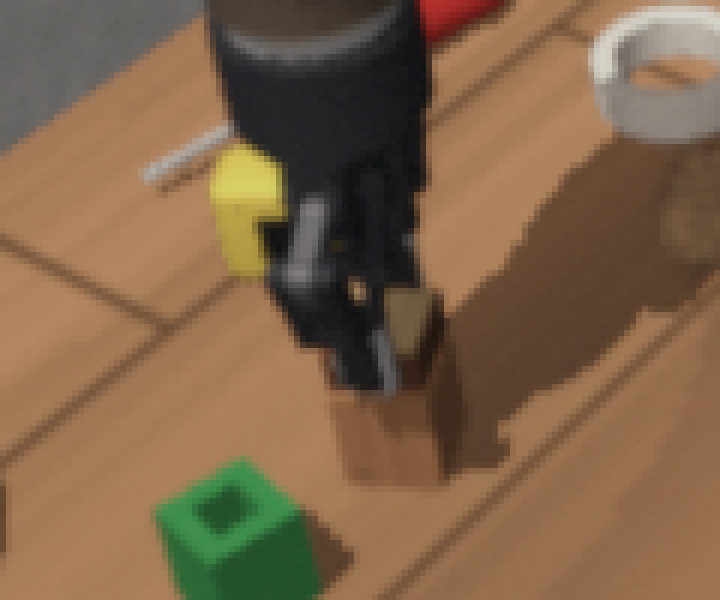

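The side view shows the lid centred just above the brown box, with the green one well clear. Lowering it.

```bash
python3 -m inch '[0,0,-3,0,0,0,30, 0,0,-5,0,0,0,30, 0,0,-5,0,0,0,30]'; python3 -m inch '[0,0,-1,0,0,0,30, 0,0,-1,0,0,0,30]'
```

```text
clock: 6.8
eef_pos: [0.6612, 0.2135, 0.0752]
tool_rot: [0.969, 0.248, 0.001, -0.0]
ft_force: [-0.0, -0.5, 0.8]
grip_width: 0.0389
grasp_force: 62.6
clock: 6.97
eef_pos: [0.6613, 0.2135, 0.0751]
tool_rot: [0.969, 0.248, 0.001, 0.0]
ft_force: [-1.6, -1.7, 4.4]
grip_width: 0.0389
grasp_force: 63.0
```

```bash
python3 -m inch '[0,0,0,0,0,0,75, 0,0,0,0,0,0,75, 0,0,0,0,0,0,75, 0,0,0,0,0,0,75, 0,0,20,0,0,0,75, 0,0,60,0,0,0,75, 0,0,100,0,0,0,75, -40,-60,100,0,0,0,100]'; python3 -m inch '[-170,-290,0,0,0,0,100, -170,-290,0,0,0,0,100, -170,-290,0,0,0,0,100, -170,-290,0,0,0,0,100, -170,-290,0,0,0,0,100, -170,-290,0,0,0,0,100, -170,-290,0,0,0,0,100, -170,-290,0,0,0,0,100]'
python3 - <<'E'
from h import *
b=[]
for c,n in(("top",(207,124)),("side",(185,235))):
    a=bot.camera(c);b.append(cv2.resize(a[n[1]-35:n[1]+35,n[0]-35:n[0]+35],(400,400),interpolation=2))
    m=mask(c,"lid_square_mid",n);r=fit(c,"square",m,.05,.07,ray(c,n,.06));print("lid",c,(r.x*1000).round(1),1-r.fun)
    m=mask(c,"box_square_rim",n)
    if m is not None:
        occ=model(c,"square",r.x,.05,.07);r=fit(c,"square",m,0,.05,ray(c,n,.03),occ);print("box",c,(r.x*1000).round(1),1-r.fun)
cv2.imwrite("pics/s4.png",np.hstack(b))
E
```

```text
clock: 7.63
eef_pos: [0.6488, 0.1863, 0.1858]
tool_rot: [0.968, 0.251, 0.015, -0.002]
ft_force: [2.0, -0.5, 4.0]
grip_width: 0.0745
grasp_force: 0.0
clock: 8.3
eef_pos: [0.4678, -0.1101, 0.1734]
tool_rot: [0.969, 0.249, 0.0, 0.0]
ft_force: [0.4, -0.8, 0.0]
grip_width: 0.0854
grasp_force: 0.0
lid top [662.1 211.7 534.2] 0.8786398987158618
box top [660.1 214.4 620. ] 0.7684901531728665
lid side [663.1 214.5 667.8] 0.8275927327781983
box side [661.1 213.3 531. ] 0.9086097388849682
```

View pics/s4.png

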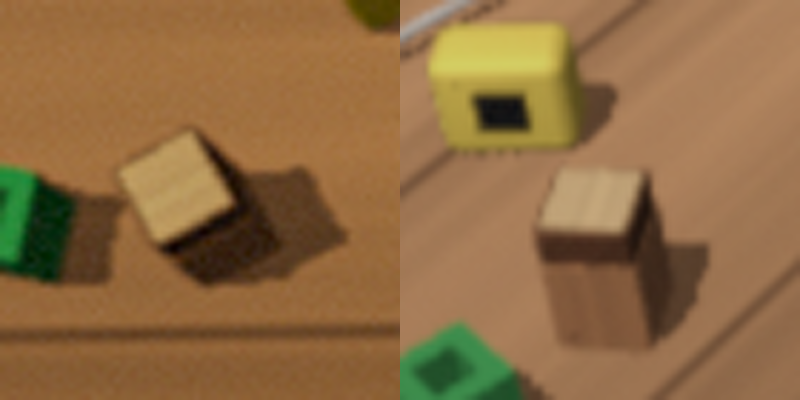

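The square lid sits flat and in line, within about 1.5 mm. Next is the round lid.

```bash
python3 -m inch '[-30.8,-209.6,0,0,0,0,100, -30.8,-209.6,0,0,0,0,100, -30.8,-209.6,0,0,0,0,100, -30.8,-209.6,0,0,0,0,100, -30.8,-209.6,0,0,0,0,100, -30.8,-209.6,0,0,0,0,100, -30.8,-209.6,0,0,0,0,100]'; python3 -m inch '[0,0,0,0,0,0,100, 0,0,0,0,0,0,100]'
python3 - <<'E'
from workcell import bot
print(bot.get_obs()["eef_pos"]);
for i in range(4): bot.camera("top");print(bot.get_obs()["eef_pos"])
E
```

```text
clock: 9.18
eef_pos: [0.4391, -0.3195, 0.1727]
tool_rot: [0.969, 0.248, 0.0, -0.0]
ft_force: [0.1, 0.7, -0.4]
grip_width: 0.0855
grasp_force: 0.0
clock: 9.35
eef_pos: [0.4391, -0.3163, 0.173]
tool_rot: [0.968, 0.25, -0.0, -0.001]
ft_force: [0.2, 0.7, 0.7]
grip_width: 0.0856
grasp_force: 0.0
[ 0.43905733 -0.31632913  0.17295049]
[ 0.43905096 -0.31626997  0.17314307]
[ 0.43902372 -0.3163987   0.1732888 ]
[ 0.43893049 -0.31660585  0.17337263]
[ 0.43884212 -0.31685813  0.17344742]
```

```bash
python3 -m inch '[-2,-2.5,-30,0,0,0,100, -2,-2.5,-65,0,0,0,100, -2,-2.5,-90,0,0,0,100, -2,-2.5,-105,0,0,0,100, -2,-2.5,-110,0,0,0,100, -2,-2.5,-110,0,0,0,100]'; python3 -m inch '[0,0,0,0,0,0,50, 0,0,0,0,0,0,50, 0,0,0,0,0,0,50, 0,0,0,0,0,0,50, 0,0,0,0,0,0,50]'
```

```text
clock: 10.05
eef_pos: [0.4356, -0.3196, 0.0621]
tool_rot: [0.969, 0.249, -0.001, -0.001]
ft_force: [-0.1, -1.0, -0.0]
grip_width: 0.0858
grasp_force: 0.0
clock: 10.47
eef_pos: [0.4378, -0.3218, 0.0657]
tool_rot: [0.969, 0.248, 0.002, 0.002]
ft_force: [0.8, 0.8, 6.4]
grip_width: 0.0577
grasp_force: 64.5
```

```bash
python3 -m inch '[0,0,15,0,0,0,50, 0,0,50,0,0,0,50, 0,0,90,0,0,0,50, 2,320,110,0,0,0,50, 2,320,110,0,0,0,50, 2,320,110,0,0,0,50, 2,320,110,0,0,0,50, 2,320,110,0,0,0,50]'; python3 -m inch '[4,500,0,0,0,0,50, 4,500,0,0,0,0,50, 4,500,0,0,0,0,50, 4,500,0,0,0,0,50, 4,500,0,0,0,0,50, 4,500,0,0,0,0,50, 4,500,0,0,0,0,50, 4,500,0,0,0,0,50]'; python3 -m inch '[0,0,0,0,0,0,50, 0,0,0,0,0,0,50]'
```

```text
clock: 11.13
eef_pos: [0.4375, -0.1115, 0.1675]
tool_rot: [0.969, 0.248, 0.001, 0.001]
ft_force: [1.3, 1.7, -0.8]
grip_width: 0.0576
grasp_force: 64.2
clock: 11.8
eef_pos: [0.4402, 0.2227, 0.1674]
tool_rot: [0.969, 0.248, 0.001, -0.0]
ft_force: [1.3, -0.2, -0.7]
grip_width: 0.0574
grasp_force: 64.2
clock: 11.97
eef_pos: [0.4402, 0.2228, 0.1669]
tool_rot: [0.968, 0.251, 0.001, -0.0]
ft_force: [-0.6, 0.1, -0.4]
grip_width: 0.0575
grasp_force: 64.2
```

```bash
python3 -m inch '[1,103,0,0,0,0,50, 1,103,0,0,0,0,50, 1,103,-10,0,0,0,50, 1,103,-45,0,0,0,50, 1,103,-70,0,0,0,50, 1,103,-77,0,0,0,50, 1,103,-77,0,0,0,50, 1,103,-77,0,0,0,50]'
python3 - <<'E'
from h import *
b=[]
for c,n in(("top",(157,213)),("side",(226,305))):
    a=bot.camera(c);b.append(cv2.resize(a[n[1]-40:n[1]+40,n[0]-40:n[0]+40],(400,400),interpolation=2))
    print(bot.get_obs()["eef_pos"])
    m=mask(c,"lid_round_mid",n)
    if m is not None: r=fit(c,"round",m,.065,.085,ray(c,n,.075));print("lid",c,(r.x*1000).round(1),1-r.fun)
    m=mask(c,"box_round_rim",n)
    if m is not None: r=fit(c,"round",m,0,.06,ray(c,n,.03));print("box",c,(r.x*1000).round(1),1-r.fun)
cv2.imwrite("pics/s5.png",np.hstack(b))
E
```

```text
clock: 12.63
eef_pos: [0.4598, 0.2921, 0.0894]
tool_rot: [0.962, 0.273, -0.005, -0.013]
ft_force: [0.3, -0.7, 0.1]
grip_width: 0.0572
grasp_force: 64.4
[0.46032175 0.29260366 0.09025201]
lid top [453.3 282.6 586.2] 0.49087704748082106
box top [420.9 317.1 924.3] 0.30505243088655865
[0.4606473 0.2934293 0.0908141]
lid side [453.  277.6 401.1] 0.2919226185018795
box side [ 441.3  326.1 -200.5] 0.8717721966749205
```

View pics/s5.png

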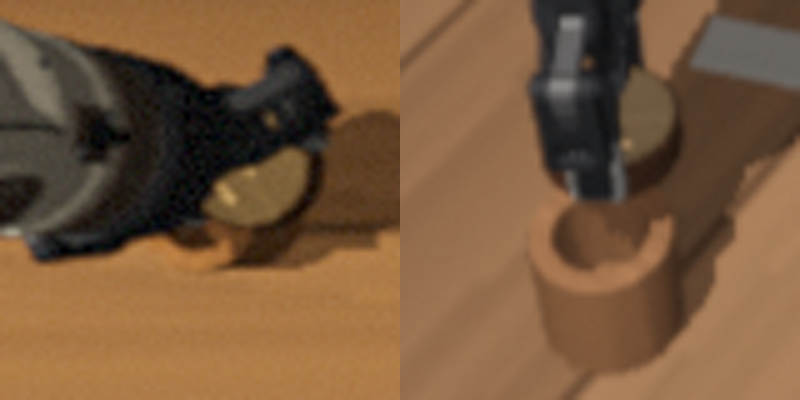

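The arm stopped short and tilted at (460,293), probably at a joint limit. The lid is still held about 35 mm short of the box at crop (600,300).

Run:
```python
from workcell import bot
o=bot.get_obs();print(o["joint_pos"],o["clock"])
```

```text
[ 0.55340586  0.45268921 -0.13712944  0.97973917  0.027676    3.14050748] 12.9333
```

```bash
cat > go.py <<'E'
import sys
from workcell import bot
import numpy as np
from scipy.spatial.transform import Rotation as R
x,y,z,yaw=map(float,sys.argv[1:])
P=[];
for i in range(3):
    bot.camera("top");o=bot.get_obs();P.append(o["eef_pos"])
d=R.from_euler("z",yaw)*R.from_euler("x",np.pi);c=R.from_quat(o["tool_rot"])
print("shift",(np.array([x,y,z])-np.mean(P,0)*1000).round(1),"rot",(d*c.inv()).as_rotvec().round(4),"j",o["joint_pos"].round(2),"t",o["clock"])
E
python3 go.py 441.2 325.8 110 0.95
```

```text
shift [-18.8  32.2  20. ] rot [-0.0204 -0.019   0.3951] j [ 0.55  0.45 -0.14  0.98  0.03  3.14] t 13.0833
```

```bash
python3 -m inch '[0,0,20,-0.005,-0.005,0.1,50, -10,16,20,-0.01,-0.01,0.2,50, -18.8,32.2,20,-0.015,-0.015,0.3,50, -18.8,32.2,20,-0.02,-0.019,0.395,50, -18.8,32.2,20,-0.02,-0.019,0.395,50, -18.8,32.2,20,-0.02,-0.019,0.395,50]'; python3 go.py 441.2 325.8 90 0.95
```

```text
clock: 13.58
eef_pos: [0.4407, 0.3259, 0.1093]
tool_rot: [0.89, 0.457, -0.0, 0.0]
ft_force: [0.3, -0.0, -0.1]
grip_width: 0.0579
grasp_force: 64.4
shift [  0.2   0.4 -19.2] rot [ 0.0004 -0.0008  0.0023] j [ 0.64  0.44 -0.11  1.03  0.    2.83] t 13.7333
```

```bash
python3 -m inch '[0,0,-12,0,0,0,50, 0,0,-20,0,0,0,50, 0,0,-20,0,0,0,50, 0,0,-20,0,0,0,50]'
python3 - <<'E'
from h import *
b=[]
for c,n in(("top",(157,213)),("side",(226,305))):
    a=bot.camera(c);b.append(cv2.resize(a[n[1]-40:n[1]+40,n[0]-40:n[0]+40],(400,400),interpolation=2))
    print(bot.get_obs()["eef_pos"])
cv2.imwrite("pics/s6.png",np.hstack(b))
E
```

```text
clock: 14.07
eef_pos: [0.4405, 0.3249, 0.0886]
tool_rot: [0.89, 0.457, -0.001, 0.0]
ft_force: [-0.2, 0.9, -0.1]
grip_width: 0.0574
grasp_force: 64.4
[0.44086049 0.32532988 0.08909071]
[0.44109849 0.32557524 0.08945583]
```

View pics/s6.png

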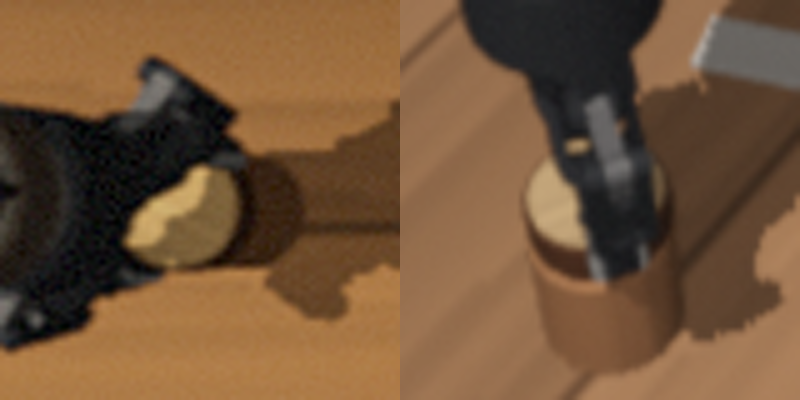

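The lid hovers centred over the round box. Lowering to contact.

```bash
python3 -m inch '[0,0,-2,0,0,0,50, 0,0,-3,0,0,0,50, 0,0,-3,0,0,0,50]'; python3 -m inch '[0,0,-1,0,0,0,50, 0,0,-1.5,0,0,0,50, 0,0,-1.5,0,0,0,50]'
```

```text
clock: 14.42
eef_pos: [0.4409, 0.3257, 0.0863]
tool_rot: [0.889, 0.457, -0.0, -0.0]
ft_force: [-0.2, 0.3, -0.3]
grip_width: 0.0576
grasp_force: 64.4
clock: 14.67
eef_pos: [0.4412, 0.3258, 0.0858]
tool_rot: [0.889, 0.457, 0.0, -0.0]
ft_force: [-0.9, -1.6, 4.1]
grip_width: 0.0575
grasp_force: 65.2
```

```bash
python3 -m inch '[0,0,0,0,0,0,90, 0,0,0,0,0,0,90, 0,0,0,0,0,0,90, 0,0,0,0,0,0,90, 0,0,10,0,0,0,90, 0,0,45,0,0,0,90, 0,0,80,0,0,0,90, 0,-40,80,0,0,0,100]'; python3 -m inch '[-60,-300,0,0,0,0,100, -60,-300,0,0,0,0,100, -60,-300,0,0,0,0,100, -60,-300,0,0,0,0,100, -60,-300,0,0,0,0,100, -60,-300,0,0,0,0,100, -60,-300,0,0,0,0,100]'
cat > chk.py <<'E'
import sys
from h import *
s=sys.argv[1];b=[]
N=dict(round=((157,213),(226,305)),oval=((368,128),(280,155)),rect=((291,195),(294,210)))
h=DIM[s][2]
for c,n in zip(("top","side"),N[s]):
    a=bot.camera(c);b.append(cv2.resize(a[n[1]-40:n[1]+40,n[0]-40:n[0]+40],(400,400),interpolation=2))
    occ=None
    for t,z0,z1 in((f"lid_{s}_mid",h,h+.02),(f"box_{s}_rim",0,h)):
        m=mask(c,t,n)
        if m is None:continue
        r=fit(c,s,m,z0,z1,ray(c,n,h),occ);print(t,c,(r.x*1000).round(1),round(1-r.fun,3));occ=model(c,s,r.x,z0,z1)
cv2.imwrite(f"pics/chk_{s}.png",np.hstack(b))
E
cat > pile.py <<'E'
import sys
from h import *
names=sys.argv[1].split(",");
for c,n in(("top",(423,214)),("side",(366,170))):
    bot.camera(c);occ=None
    for s in names:
        z0=dict(oval=.02,rect=0)[s];m=mask(c,f"lid_{s}_mid",n)
        if m is None:print(c,s,"none");continue
        r=fit(c,s,m,z0,z0+.02,ray(c,n,z0+.01),occ);print(c,s,(r.x*1000).round(1),round(1-r.fun,3),m.sum());occ=model(c,s,r.x,z0,z0+.02)
E
python3 chk.py round; python3 pile.py oval,rect
```

```text
clock: 15.33
eef_pos: [0.446, 0.2933, 0.173]
tool_rot: [0.888, 0.46, 0.009, -0.002]
ft_force: [3.7, -0.7, 1.4]
grip_width: 0.0848
grasp_force: 0.0
clock: 15.92
eef_pos: [0.3832, -0.0019, 0.1657]
tool_rot: [0.889, 0.458, 0.0, 0.0]
ft_force: [0.2, -0.2, 0.2]
grip_width: 0.0851
grasp_force: 0.0
lid_round_mid top [441.6 325.4  54.7] 0.893
box_round_rim top [441.8 329.3  53.8] 0.829
lid_round_mid side [442.3 325.1 180.2] 0.914
box_round_rim side [441.9 324.6 269. ] 0.937
top oval [ 433.7 -321.8 3354.4] 0.969 1038
top rect [ 436.6 -318.2 3445.6] 0.894 657
side oval [ 434.4 -322.1 3360.5] 0.948 537
side rect [ 433.2 -321.4  297.5] 0.743 368
```

View pics/chk_round.png

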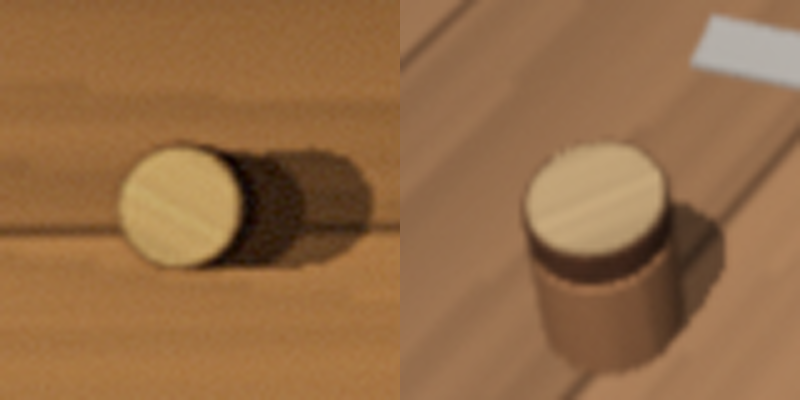

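The round lid is flat and in line. Next the oval lid, at (434,-322) with yaw 0.216. I'll grip it with the tool turned by pi so that joint 6 stays in range.

```bash
python3 -m inch '[51,-320,0,0,0,0.95,100, 51,-320,0,0,0,0.95,100, 51,-320,0,0,0,0.95,100, 51,-320,0,0,0,0.95,100, 51,-320,0,0,0,0.95,100, 51,-320,0,0,0,0.95,100, 51,-320,0,0,0,0.95,100, 51,-320,0,0,0,0.95,100]';  python3 -m inch '[0,0,0,0,0,0.95,100, 0,0,0,0,0,0.95,100, 0,0,0,0,0,0.95,100, 0,0,0,0,0,0.95,100, 0,0,0,0,0,0.95,100, 0,0,0,0,0,0.95,100, 0,0,0,0,0,0.95,100, 0,0,0,0,0,0.95,100]'; python3 go.py 434 -322 43 3.357
```

```text
clock: 17.18
eef_pos: [0.4304, -0.2893, 0.1647]
tool_rot: [0.608, 0.794, -0.0, -0.0]
ft_force: [0.8, 0.4, 1.1]
grip_width: 0.0857
grasp_force: 0.0
clock: 17.85
eef_pos: [0.4304, -0.2876, 0.1645]
tool_rot: [0.178, 0.984, -0.0, -0.0]
ft_force: [0.5, -0.0, 0.3]
grip_width: 0.0852
grasp_force: 0.0
shift [   3.6  -34.4 -121.6] rot [ 2.000e-04 -0.000e+00  5.815e-01] j [-0.59  0.33 -0.11  1.13 -0.   -0.22] t 18.0
```

```bash
python3 -m inch '[3.6,-34.4,0,0,0,0.5815,100, 3.6,-34.4,0,0,0,0.5815,100, 3.6,-34.4,-20,0,0,0.5815,100, 3.6,-34.4,-40,0,0,0.5815,100, 3.6,-34.4,-60,0,0,0.5815,100, 3.6,-34.4,-60,0,0,0.5815,100, 3.6,-34.4,-60,0,0,0.5815,100]'; python3 go.py 434 -322 43 3.357
```

```text
clock: 18.58
eef_pos: [0.4329, -0.3218, 0.1039]
tool_rot: [-0.106, 0.994, 0.001, -0.001]
ft_force: [-0.6, -0.1, 0.8]
grip_width: 0.0854
grasp_force: 0.0
shift [ -0.2   0.9 -62.8] rot [0.0017 0.0026 0.0008] j [-0.64  0.43 -0.13  1.01  0.   -0.85] t 18.7333
```

```bash
python3 -m inch '[0,0,-30,0,0,0,100, 0,0,-50,0,0,0,100, 0,0,-59,0,0,0,100, 0,0,-62,0,0,0,100, 0,0,-62,0,0,0,100]'; python3 -m inch '[0,0,0,0,0,0,50, 0,0,0,0,0,0,50, 0,0,0,0,0,0,50, 0,0,0,0,0,0,50, 0,0,0,0,0,0,50]'; python3 -m inch '[0,0,20,0,0,0,50, 0,0,60,0,0,0,50, 0,0,100,0,0,0,50, 0,0,120,0,0,0,50, 0,0,120,0,0,0,50]'; python3 go.py 644.9 -188.5 162 2.866
```

```text
clock: 19.15
eef_pos: [0.4338, -0.3228, 0.0431]
tool_rot: [-0.108, 0.994, -0.0, 0.0]
ft_force: [-0.4, -0.2, -0.0]
grip_width: 0.0854
grasp_force: 0.0
clock: 19.57
eef_pos: [0.4348, -0.3235, 0.0448]
tool_rot: [-0.108, 0.994, -0.001, 0.002]
ft_force: [-0.5, 0.1, 6.3]
grip_width: 0.0559
grasp_force: 65.2
clock: 19.98
eef_pos: [0.4367, -0.325, 0.1695]
tool_rot: [-0.108, 0.994, -0.004, 0.005]
ft_force: [1.3, -1.0, -0.6]
grip_width: 0.0563
grasp_force: 64.4
shift [210.6 134.7  -2.5] rot [ 2.000e-04  3.000e-04 -4.917e-01] j [-0.64  0.37 -0.05  1.14  0.   -0.86] t 20.1333
```

```bash
python3 -m inch '[210.6,134.7,0,0,0,-0.4917,50, 210.6,134.7,0,0,0,-0.4917,50, 210.6,134.7,0,0,0,-0.4917,50, 210.6,134.7,0,0,0,-0.4917,50, 210.6,134.7,0,0,0,-0.4917,50, 210.6,134.7,0,0,0,-0.4917,50, 210.6,134.7,0,0,0,-0.4917,50, 210.6,134.7,0,0,0,-0.4917,50]'; python3 go.py 644.9 -188.5 84 2.866
```

```text
clock: 20.8
eef_pos: [0.6449, -0.1851, 0.1591]
tool_rot: [0.135, 0.991, 0.0, -0.002]
ft_force: [-0.4, 0.5, -0.9]
grip_width: 0.056
grasp_force: 64.4
shift [  2.   -0.9 -76.4] rot [-0.0001 -0.0034  0.0007] j [-0.28  0.63  0.37  1.31 -0.   -0.01] t 20.95
```

```bash
python3 -m inch '[1.5,-0.9,-30,0,0,0,50, 1.5,-0.9,-60,0,0,0,50, 1.5,-0.9,-74,0,0,0,50, 1.5,-0.9,-76,0,0,0,50, 1.5,-0.9,-76,0,0,0,50]'; python3 go.py 644.9 -188.5 80 2.866; python3 chk.py oval
```

```text
clock: 21.37
eef_pos: [0.6435, -0.19, 0.0858]
tool_rot: [0.138, 0.99, -0.0, -0.002]
ft_force: [0.6, -0.2, -0.3]
grip_width: 0.0565
grasp_force: 64.4
shift [-0.9  1.5 -8.4] rot [0.0015 0.0038 0.0009] j [-0.29  0.68  0.27  1.15 -0.   -0.01] t 21.5167
lid_oval_mid side [ 643.6 -210.  2282. ] 0.727
box_oval_rim side [ 673.2 -254.9 1960.1] 0.012
```

View pics/chk_oval.png

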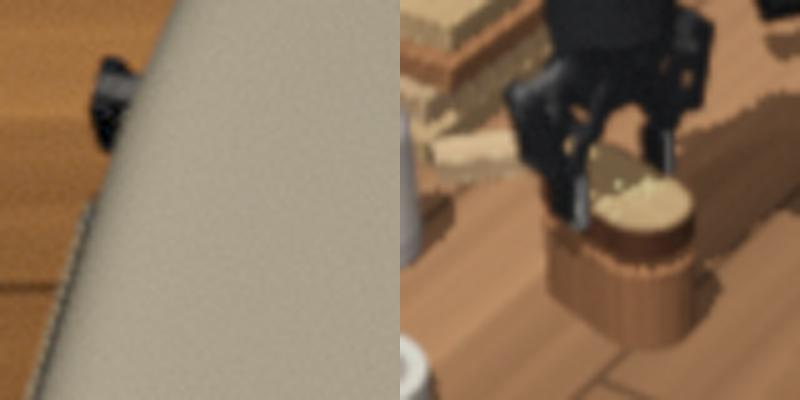

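The lid hovers in line over the oval box at crop (620,230), with the top view blocked by the arm. Lowering to contact.

```bash
python3 -m inch '[0,0.5,-4,0,0,0,50, 0,0.5,-5,0,0,0,50, 0,0.5,-5,0,0,0,50]'; python3 -m inch '[0,0,-1,0,0,0,50, 0,0,-1.5,0,0,0,50, 0,0,-1.5,0,0,0,50]'
```

```text
clock: 22.07
eef_pos: [0.6452, -0.1881, 0.0811]
tool_rot: [0.137, 0.991, -0.0, -0.0]
ft_force: [0.1, -0.8, -1.7]
grip_width: 0.0567
grasp_force: 64.4
clock: 22.32
eef_pos: [0.6456, -0.1883, 0.0801]
tool_rot: [0.137, 0.991, -0.0, 0.0]
ft_force: [-0.3, 0.5, -1.5]
grip_width: 0.0562
grasp_force: 64.4
```

```bash
python3 -m inch '[0,0,-1,0,0,0,50, 0,0,-1,0,0,0,50]'; python3 -m inch '[0,0,-1,0,0,0,50, 0,0,-1,0,0,0,50]'
```

```text
clock: 22.48
eef_pos: [0.6458, -0.1884, 0.0799]
tool_rot: [0.137, 0.991, -0.0, 0.0]
ft_force: [-1.6, 0.1, 1.3]
grip_width: 0.0563
grasp_force: 64.6
clock: 22.65
eef_pos: [0.6458, -0.1884, 0.0798]
tool_rot: [0.137, 0.991, -0.0, 0.001]
ft_force: [-3.2, 0.9, 6.3]
grip_width: 0.0564
grasp_force: 65.1
```

```bash
python3 -m inch '[0,0,0.5,0,0,0,90, 0,0,0.5,0,0,0,90, 0,0,0.5,0,0,0,90, 0,0,0.5,0,0,0,90, 0,0,10,0,0,0,90, 0,0,45,0,0,0,90, 0,0,80,0,0,0,90, -40,20,80,0,0,0,100]'; python3 -m inch '[-260,60,0,0,0,0.5,100, -260,60,0,0,0,0.5,100, -260,60,0,0,0,0.5,100, -260,60,0,0,0,0.5,100, -260,60,0,0,0,0.5,100, -260,60,0,0,0,0.5,100, -260,60,0,0,0,0.5,100]'; python3 chk.py oval; python3 pile.py rect; python3 go.py 434 -322 23 3.45
```

```text
clock: 23.32
eef_pos: [0.623, -0.175, 0.1703]
tool_rot: [0.138, 0.99, -0.003, 0.016]
ft_force: [3.2, -1.1, 4.4]
grip_width: 0.0853
grasp_force: 0.0
clock: 23.9
eef_pos: [0.3425, -0.1081, 0.158]
tool_rot: [-0.112, 0.994, 0.001, -0.002]
ft_force: [-0.6, 0.4, -0.1]
grip_width: 0.0853
grasp_force: 0.0
lid_oval_mid top [ 645.9 -189.2 2885.4] 0.963
box_oval_rim top [ 654.5 -196.2 -100.6] 0.028
lid_oval_mid side [ 644.5 -187.4 -274.5] 0.944
box_oval_rim side [ 642.1 -185.8 -331.8] 0.932
top rect [ 436.9 -319.4  304.3] 0.962 1570
side rect [ 436.8 -317.8  270.1] 0.668 590
shift [  85.1 -212.2 -135.2] rot [-0.     -0.      0.0838] j [-0.3   0.05 -0.48  1.04 -0.   -0.53] t 24.55
```

View pics/chk_oval.png

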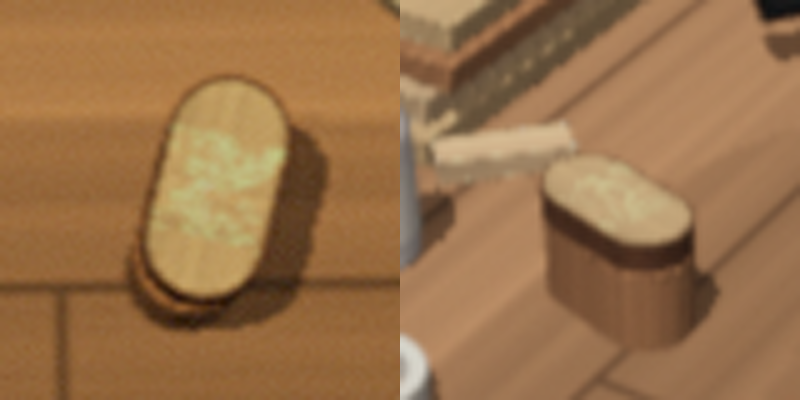

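The oval lid is flat and in line. The last one is the rectangular lid at (437,-319), yaw 0.304.

```bash
python3 -m inch '[88,-209.4,0,0,0,0.08,100, 88,-209.4,0,0,0,0.08,100, 88,-209.4,0,0,0,0.08,100, 88,-209.4,0,0,0,0.08,100, 88,-209.4,0,0,0,0.08,100, 88,-209.4,0,0,0,0.08,100, 88,-209.4,-40,0,0,0.08,100, 88,-209.4,-70,0,0,0.08,100]'; python3 go.py 436.9 -319 25 3.446
```

```text
clock: 25.22
eef_pos: [0.438, -0.3217, 0.0877]
tool_rot: [-0.151, 0.989, -0.002, 0.002]
ft_force: [-0.5, 1.2, -1.7]
grip_width: 0.0857
grasp_force: 0.0
shift [  3.5  -1.6 -58.1] rot [-0.0043 -0.0055  0.0001] j [-0.63  0.45 -0.16  0.97  0.   -0.94] t 25.3667
```

```bash
python3 -m inch '[0,0,-25,0,0,0,100, 0,0,-30,0,0,0,100, 0,0,-30,0,0,0,100, 0,0,-30,0,0,0,100]';  python3 go.py 436.9 -319 25 3.446
```

```text
clock: 25.7
eef_pos: [0.4371, -0.3193, 0.0599]
tool_rot: [-0.152, 0.988, -0.001, 0.001]
ft_force: [-0.2, 0.4, 0.7]
grip_width: 0.0857
grasp_force: 0.0
shift [ -0.5   0.7 -35.2] rot [ 0.0019  0.003  -0.0003] j [-0.63  0.48 -0.19  0.9   0.   -0.94] t 25.85
```

```bash
python3 -m inch '[0,0,-20,0,0,0,100, 0,0,-30,0,0,0,100, 0,0,-34,0,0,0,100, 0,0,-34,0,0,0,100]'; python3 -m inch '[0,0,0,0,0,0,55, 0,0,0,0,0,0,55, 0,0,0,0,0,0,55, 0,0,0,0,0,0,55, 0,0,0,0,0,0,55]'; python3 -m inch '[0,0,20,0,0,0,55, 0,0,60,0,0,0,55, 0,0,100,0,0,0,55, 0,0,120,0,0,0,55, 0,0,120,0,0,0,55]'; python3 go.py 483.8 0.4 150 2.544
```

```text
clock: 26.18
eef_pos: [0.4356, -0.3185, 0.0235]
tool_rot: [-0.152, 0.988, 0.001, -0.001]
ft_force: [-0.5, 0.6, 0.6]
grip_width: 0.0849
grasp_force: 0.0
clock: 26.6
eef_pos: [0.4372, -0.3197, 0.0255]
tool_rot: [-0.152, 0.988, -0.001, 0.001]
ft_force: [-0.6, -0.2, 6.8]
grip_width: 0.0602
grasp_force: 66.7
clock: 27.02
eef_pos: [0.4393, -0.3213, 0.15]
tool_rot: [-0.152, 0.988, -0.004, 0.004]
ft_force: [-0.1, -0.7, 0.1]
grip_width: 0.0607
grasp_force: 65.9
shift [ 47.  319.8   4.9] rot [-1.100e-03 -4.000e-04 -9.021e-01] j [-0.63  0.39 -0.08  1.1   0.   -0.94] t 27.1667
```

```bash
python3 -m inch '[47,319.8,0,0,0,-0.902,55, 47,319.8,0,0,0,-0.902,55, 47,319.8,0,0,0,-0.902,55, 47,319.8,0,0,0,-0.902,55, 47,319.8,0,0,0,-0.902,55, 47,319.8,0,0,0,-0.902,55, 47,319.8,0,0,0,-0.902,55, 47,319.8,0,0,0,-0.902,55]'; python3 go.py 483.8 0.4 75 2.544
```

```text
clock: 27.83
eef_pos: [0.4782, -0.0237, 0.1419]
tool_rot: [0.29, 0.957, -0.001, -0.002]
ft_force: [0.5, -0.2, -1.7]
grip_width: 0.0602
grasp_force: 65.9
shift [  5.   20.8 -67. ] rot [ 0.0003 -0.0045 -0.0209] j [-0.05  0.28 -0.24  1.05 -0.    0.53] t 27.9833
```

```bash
python3 -m inch '[5,20.8,0,0,0,-0.02,55, 5,20.8,-20,0,0,-0.02,55, 5,20.8,-45,0,0,-0.02,55, 5,20.8,-64,0,0,-0.02,55, 5,20.8,-66,0,0,-0.02,55, 5,20.8,-66,0,0,-0.02,55]'; python3 go.py 483.8 0.4 72 2.544;python3 chk.py rect
```

```text
clock: 28.48
eef_pos: [0.4826, -0.0057, 0.0761]
tool_rot: [0.297, 0.955, -0.001, -0.003]
ft_force: [0.2, 0.1, -0.5]
grip_width: 0.0602
grasp_force: 65.9
shift [-1.2  5.8 -6.4] rot [0.0007 0.0016 0.0058] j [-0.01  0.36 -0.32  0.89 -0.    0.59] t 28.6333
lid_rect_mid top [ 541.2  -64.5 3105.9] 0.152
lid_rect_mid side [ 487.6  -14.5 2469.2] 0.755
box_rect_rim side [4.8210e+02 5.0000e-01 2.5425e+03] 0.881
```

View pics/chk_rect.png

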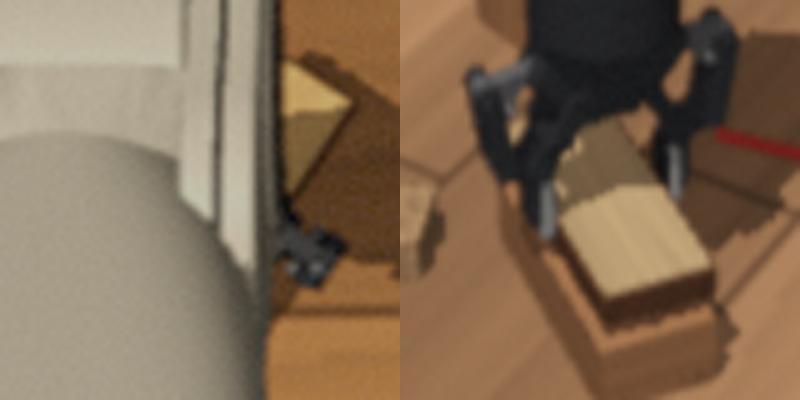

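The lid is still about 5 mm short in y: at crop (650,290) it sits behind the near end wall. Correcting that.

```bash
python3 -m inch '[-0.5,5.5,0,0,0,0.004,55, -0.5,5.5,0,0,0,0.004,55, -0.5,5.5,0,0,0,0.004,55, -0.5,5.5,0,0,0,0.004,55]'; python3 go.py 483.8 0.4 72 2.544;python3 chk.py rect
```

```text
clock: 29.27
eef_pos: [0.4845, 0.0011, 0.0784]
tool_rot: [0.295, 0.956, -0.0, 0.0]
ft_force: [0.1, 0.5, -1.6]
grip_width: 0.0606
grasp_force: 66.0
shift [-0.7 -0.5 -6.3] rot [0.0006 0.0001 0.001 ] j [ 0.    0.36 -0.32  0.89 -0.    0.6 ] t 29.4167
lid_rect_mid top [523.4 -48.3 244.5] 0.163
lid_rect_mid side [ 488.2   -9.  -648.9] 0.73
box_rect_rim side [ 4.827e+02  3.000e-01 -6.267e+02] 0.816
```

View pics/chk_rect.png

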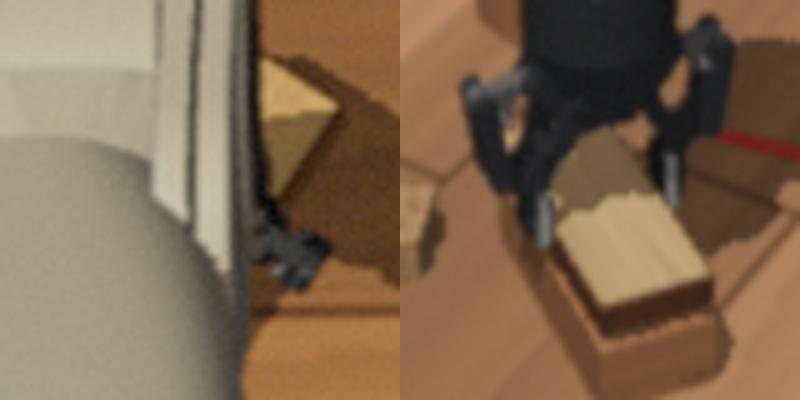

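```bash
python3 -m inch '[-0.5,-0.5,-4,0,0,0,55, -0.5,-0.5,-5,0,0,0,55, -0.5,-0.5,-5,0,0,0,55]'
cat > ov.py <<'E'
from h import *
a=bot.camera("side");z=bot.get_obs()["eef_pos"][2]-.0245;print(z)
k=8;x0,y0,w=245,165,100
a=cv2.resize(a[y0:y0+75,x0:x0+w],None,fx=k,fy=k,interpolation=cv2.INTER_CUBIC)
def dr(zz,col):
    t=-.598;o=outline("rect")@np.array([[np.cos(t),np.sin(t)],[-np.sin(t),np.cos(t)]])+[.4838,.0004]
    q=(proj("side",np.c_[o,np.full(4,zz)])-[x0,y0]+.5)*k;cv2.polylines(a,[q.astype(np.int32)],True,col,1)
dr(.045,(0,255,0));dr(z+.02,(255,0,0))
cv2.imwrite("pics/ov.png",a)
E
python3 ov.py
```

```text
clock: 29.97
eef_pos: [0.4835, 0.0003, 0.0728]
tool_rot: [0.295, 0.956, -0.0, -0.0]
ft_force: [0.2, -0.6, -2.2]
grip_width: 0.0601
grasp_force: 66.0
0.04850293981437711
```

View pics/ov.png

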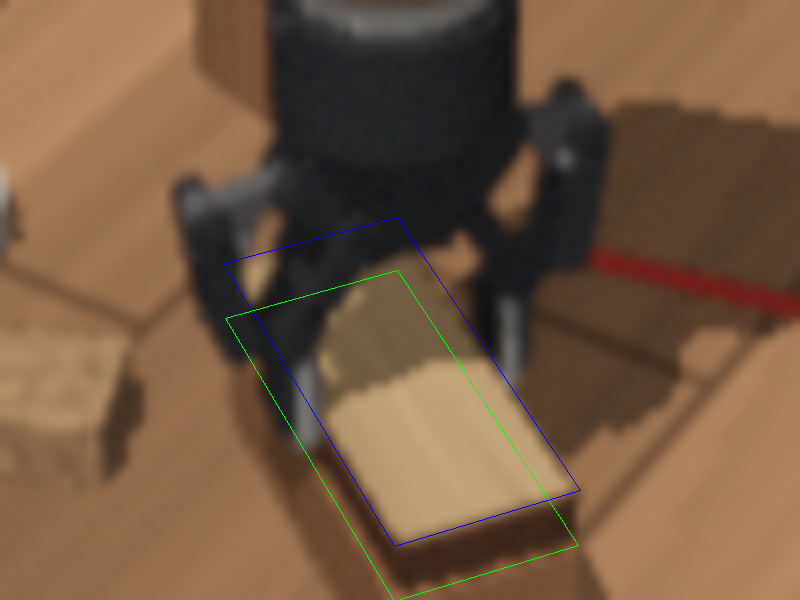

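The blue outline is the ideal lid over the box, and the real lid matches it. Near corners are (395,547) and (578,490). Lowering and releasing.

```bash
python3 -m inch '[0,0,-1,0,0,0,55, 0,0,-2,0,0,0,55, 0,0,-2,0,0,0,55]'; python3 -m inch '[0,0,-1,0,0,0,55, 0,0,-1,0,0,0,55]'; python3 -m inch '[0,0,-1,0,0,0,55, 0,0,-1,0,0,0,55]'
```

```text
clock: 30.27
eef_pos: [0.4839, 0.0004, 0.0712]
tool_rot: [0.295, 0.956, -0.0, 0.0]
ft_force: [-0.2, -0.1, -1.1]
grip_width: 0.0602
grasp_force: 66.0
clock: 30.43
eef_pos: [0.4841, 0.0004, 0.0705]
tool_rot: [0.295, 0.956, -0.0, 0.0]
ft_force: [-0.3, 0.6, -0.6]
grip_width: 0.0605
grasp_force: 66.0
clock: 30.6
eef_pos: [0.4841, 0.0004, 0.0705]
tool_rot: [0.295, 0.956, -0.0, 0.001]
ft_force: [-3.3, 1.4, 8.1]
grip_width: 0.0601
grasp_force: 67.0
```

```bash
python3 -m inch '[0,0,0.5,0,0,0,95, 0,0,0.5,0,0,0,95, 0,0,0.5,0,0,0,95, 0,0,0.5,0,0,0,95, 0,0,10,0,0,0,95, 0,0,45,0,0,0,95, 0,0,85,0,0,0,95, 0,0,120,0,0,0,100]'; python3 -m inch '[-130,-290,0,0,0,0,100, -130,-290,0,0,0,0,100, -130,-290,0,0,0,0,100, -130,-290,0,0,0,0,100, -130,-290,0,0,0,0,100, -130,-290,0,0,0,0,100, -130,-290,0,0,0,0,100, -130,-290,0,0,0,0,100]'; python3 chk.py rect
python3 - <<'E'
from h import *
t=bot.camera("top")[80:250,130:400];s=bot.camera("side")[140:350,130:350]
cv2.imwrite("pics/fin.png",np.hstack([cv2.resize(t,(470,296),interpolation=2),cv2.resize(s,(310,296),interpolation=2)]))
for c,n in(("top",(207,124)),("side",(185,235))):
    m=mask(c,"lid_square_mid",n);r=fit(c,"square",m,.05,.07,ray(c,n,.06));print("sq",c,(r.x*1000).round(1),1-r.fun)
E
```

```text
clock: 31.27
eef_pos: [0.4837, 0.0004, 0.1915]
tool_rot: [0.295, 0.956, -0.0, -0.0]
ft_force: [0.9, -0.4, 0.4]
grip_width: 0.0855
grasp_force: 0.0
clock: 31.93
eef_pos: [0.3524, -0.2927, 0.1903]
tool_rot: [0.296, 0.955, -0.001, 0.001]
ft_force: [0.7, -0.5, 0.0]
grip_width: 0.0852
grasp_force: 0.0
lid_rect_mid top [ 4.8470e+02 -9.0000e-01  2.5377e+03] 0.965
box_rect_rim top [484.8   3.6   0. ] 0.0
lid_rect_mid side [ 4.8460e+02 -1.1000e+00  2.5175e+03] 0.916
box_rect_rim side [ 500.6  -28.8 -575.8] 0.013
sq top [662.1 213.5 521. ] 0.864467551093582
sq side [662.8 211.6 612.3] 0.8724163848177376
```

View pics/fin.png

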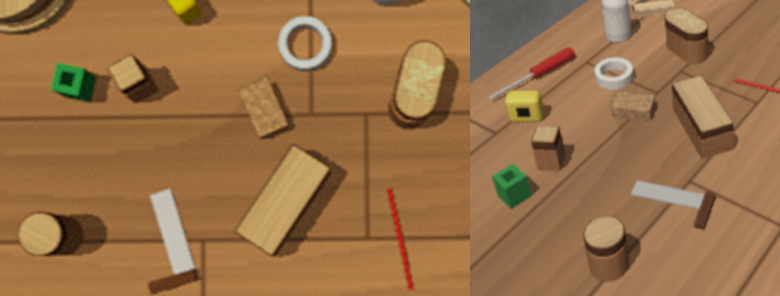

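All four lids are flat and in line with their boxes. In the last picture: square (130,75), round (42,233), rectangular (285,200) and oval (420,80). The robot is clear of everything, so I'm handing in.

```bash
python3 -c "
from workcell import bot
print(bot.job_done())"
```

```text
the job is handed in; nothing more can be done
None
```

All four lids lie flat on their own boxes, about 1–2 mm from centre by the last pictures, and the job was handed in at about 32 s on the robot's clock; the verdict was not shown.

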